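# Put the squat paint pot away in the slide-lid case

## Robot

A 7-joint arm with a two-finger parallel gripper is mounted at the origin on a cart in front of the work surface, level with it; the furniture and walls round the work are solid. World frame = base frame: x ahead of the robot, y to its left, z up, the work surface at z = 0. Lengths are in m, angles in rad, forces in N, time in s.
With the tool pointing down it reaches from about 0.425 to 0.875 m from the base axis. Payload 4.7 kg.
Tool frame: the origin (TCP) lies midway between the tips of the shut fingers; the grasp point (between the pads) lies 19 mm behind it; z points along the fingers, y is the line along which they close (so a half turn about z gives the same grasp; the last joint's range is limited). The gripper opens to 87 mm and grips with 3 to 60 N. Pads are 19 mm wide; open, the fingers measure 117 mm over their backs; the gripper's body (75 mm by 190 mm) begins 51 mm behind the grasp point.
Start: joints at [-1.144, 0.321, -0.07, 1.45, 0.023, 1.371, -0.057], TCP at [0.261, 0.595, 0.223] pointing down, gripper open.
Joint ranges: [-2.86, 2.86], [-0.3, 2.09], [-1.38, 1.24], [0.06, 2.45], [-1.56, 4.7], [0.09, 2.05], [-2.69, 2.69]. Speed limits (rad/s): [2.57, 2.57, 3.14, 3.14, 3.14, 3.14, 3.14].

## Interface

Orientations are given as a rotation vector (axis times angle).
In Python, from bench import ctrl, get_image, camera_model gives the robot as it stands (ctrl), with the cameras as plain functions.
- The arm moves only by the tool jog_arm, called after "Emit:" as name(argument=value, ...), one argument or row to a line, values as JSON. Schema: {"type":"object","properties":{"motion":{"type":"object","properties":{"offsets":{"type":"array","items":{"type":"array","items":{"type":"number"},"minItems":5,"maxItems":5},"minItems":1,"maxItems":20}},"additionalProperties":false,"required":["offsets"]},"squeeze":{"type":"number"},"only":{"type":"string"},"quiet":{"type":"boolean"},"lines":{"type":"string"}},"required":["motion"],"additionalProperties":false}. motion is an object whose key "offsets" holds a list of rows, 1 to 20 of them, each of 5 numbers: dx, dy, dz in shares of 0.6 m (1.0 is 0.6 m), then a turn about the tool's z in a scale on which 1.0 is 60 degrees, then the opening from 0.0 (shut) to 1.0 (fully open); each row is the pose to reach, as a shift and turn from the pose commanded when the call began, along the tool's axes at that moment; what a row does not reach only later rows make up. A row lasts 1/10 s, in which the tool goes at most 0.05 m and 0.15 rad, less where a joint would pass 70% of its speed; a pose out of reach is approached as far as the arm can. The fingers move at their own pace and stop on an object; squeeze is the grip in N (left out, the last holds). Time passes only in rows, so rows that do not move let the fingers close. The tool returns the time, the measured TCP pose, the force, the opening and the grip force at its end. only (a regular expression) keeps the lines of the reply that match it, lines (a string "A,B") keeps lines A to B, and quiet returns only ok. A shift or turn number past 1, either way, is cut back to 1. Input that does not fit is refused with a message, and nothing moves.
- ctrl.get_state(): the state, without advancing time (a new reading comes with each control period).
- get_image(name): name is "side" or "top"; returns the picture (400x640x3 uint8, red, green, blue); there is no depth.
- camera_model(name): a dict with "vertical_fov" (degrees; the focal length in pixels is half the picture's height over the tangent of half this angle, whatever the lens; pixels are square), "cx", "cy" (the principal point, pixels), "k1" (the pictures are not rectified: a ray, as slopes to the right and down, at radius r is drawn at 1 + k1 r^2 times it, then the intrinsics apply), "rvec" (rotation vector, rad) and "tvec" (3), from world to camera coordinates, as OpenCV has them. Camera axes: x right, y down, z forward; pixel columns grow to the right and rows downward; lengths in m; the calibration is good to about 2 mm. A picture is of the moment at which its call begins. camera_model takes no time and is no camera call.
- ctrl.close_job(): hands the job in; it is judged then, once.
The state is a dict: "time": time; "joint_positions": joint angles; "qd": joint speeds; "joint_torque": joint torques, N m; "position": TCP position; "tool_rot": TCP orientation; "ft_force": force on the tool from outside, world axes, zero at the start; "torque": the same for the moment, N m; "grip_width": opening from 0.0 (shut) to 1.0 (fully open); "grip_force": force on a finger pad.
Only numpy, scipy, OpenCV 4.12 (cv2) and the standard library are available. Lean on these libraries where they do the work, as an engineer would, in place of code of your own. Each camera call takes 0.05 s, during which the arm holds its last target. There are 200 camera calls.

## Task

Stand the squat paint pot (the short, wide one, not the taller pot or the dropper bottle) inside the open wooden case. Slide the case's lid fully shut along its grooves, forcing its spring tongue over the small ridge at the end so that it snaps home, and let go.

Things in the scene. Friction and masses are not known exactly. Their poses are not given: they have to be found in the camera images.
- squat_pot: Short, wide round paint pot, black cap on a dark brown body, 33 mm in diameter, 34 mm high; loose. It stands on the worktop near a taller, slim pot with a beige cap (26 mm wide, 54 mm high) and a thin dark dropper bottle (25 mm wide, 71 mm high). Origin: centre of its underside, z up. Grip it across its sides from above.
- case: Fixed light wooden case, 220 (x) x 140 (y) x 60 mm, with a dark slide lid. Origin: centre of underside; x runs along the grooves, roughly away from the robot, z up. Inside 204 x 124 mm, floor at z 6 mm, 42 mm clear under the lid. Open lid leaves x = 0 to 0.078 clear, full width; beyond it a ledge 50 mm wide (z 42-46 mm, brass ridge on it to z 50 mm) juts from the middle of the far wall.
- lid (a joint): Slide of the lid along the case, m: 0 = fully shut, 0.12 = fully open; starts at 0.10 to 0.12. Shutting moves the lid along the case's +x. About 1.5 N friction, stays where left; from 0.014 to 0.006 its spring tongue climbs the end ridge, taking up to about 10 N of push; past that it snaps to 0 by itself, against a stop.
- lid_grip (a point): Centre of the grip bar on the lid: light wooden bar 12 mm thick along the case's x, 60 mm long along its y, 24 mm high, standing on the lid (lid top 54 mm, bar top 78 mm, this point 66 mm above the worktop). It lies at the case's x = -(lid value), y = 0. Pinch the bar across its 12 mm, or push its near face.

How it is judged:
By the outcome, as a careful person would: the job done as asked, in the order asked, and still so for the second after the job is handed in, with the robot touching nothing.
It also fails if it takes over 48 s, if anything falls off the work surface, if the arm or the gripper's body presses on something with over 40 N, if the wrist force passes 120 N, or if a joint passes its speed limit or range.

## Working session

There is one attempt and no reset: what is moved stays moved. The work goes in short steps, Python scripts to look and compute and a tool call to move; the robot and the scene stay as the last step left them, time stands still between calls to the robot, and variables do not carry over. Pictures are saved under pics/ and viewed, at most 11 in all, crops included, and the job is handed in when it is done.

```bash
ls; mkdir -p pics
```

Create h.py:
```python
import numpy as np, cv2
from scipy.spatial.transform import Rotation as R
from bench import ctrl, get_image, camera_model
def cam(n):
    m=camera_model(n); f=200/np.tan(np.radians(m["vertical_fov"])/2)
    K=np.array([[f,0,m["cx"]],[0,f,m["cy"]],[0,0,1]]); D=np.array([m["k1"],0,0,0.])
    return K,D,np.array(m["rvec"],float),np.array(m["tvec"],float)
def ray(n,u,v):
    K,D,r,t=cam(n); p=cv2.undistortPoints(np.array([[[u,v]]],float),K,D)[0,0]
    A=R.from_rotvec(r).as_matrix(); d=A.T@np.array([p[0],p[1],1]); return -A.T@t,d/np.linalg.norm(d)
def plane(n,u,v,z):
    o,d=ray(n,u,v); return o+d*(z-o[2])/d[2]
def tri(a,b):
    (o,d),(p,e)=ray("top",*a),ray("side",*b)
    s=np.linalg.lstsq(np.c_[d,-e],p-o,rcond=None)[0]; x,y=o+d*s[0],p+e*s[1]
    return (x+y)/2,np.linalg.norm(x-y)
def proj(n,P):
    K,D,r,t=cam(n); return cv2.projectPoints(np.array(P,float).reshape(-1,1,3),r,t,K,D)[0].reshape(-1,2)
def tool(P):
    s=ctrl.get_state(); return R.from_rotvec(s["tool_rot"]).as_matrix().T@(np.array(P)-s["position"])
def snap(n,name):
    im=np.array(get_image(n)); cv2.imwrite("pics/"+name+".png",im[:,:,::-1]); return im
```

Run:
```python
from h import *
for n in("top","side"): snap(n,n+"0"); print(camera_model(n), ray(n,320,200))
s=ctrl.get_state(); print(s["position"],R.from_rotvec(s["tool_rot"]).as_matrix().round(3),s["grip_width"],s["time"])
```

```text
bench.py
pics
{'vertical_fov': 48.479306934276195, 'cx': 323.1954826645071, 'cy': 197.90828784099168, 'k1': -0.0924605352086378, 'rvec': array([ 2.20316654, -2.14267763,  0.09046244]), 'tvec': array([-0.0200378 ,  0.55692852,  1.00554692])} (array([ 0.46581166, -0.01174466,  1.05098861]), array([ 0.08387457,  0.01406374, -0.99637707]))
{'vertical_fov': 50.64888091059856, 'cx': 315.3508652776946, 'cy': 199.49192402107565, 'k1': -0.084479532283529, 'rvec': array([ 0.70547343, -2.4924264 ,  1.31166223]), 'tvec': array([0.45144951, 0.24441897, 0.65635631])} (array([0.18570445, 0.58041859, 0.56831243]), array([ 0.40908346, -0.71241545, -0.57018853]))
[0.26062408 0.59489063 0.22154603] [[-0.916  0.401 -0.001]
 [ 0.401  0.916 -0.002]
 [-0.    -0.002 -1.   ]] 1.0028745485392017 0.1
```

View pics/top0.png

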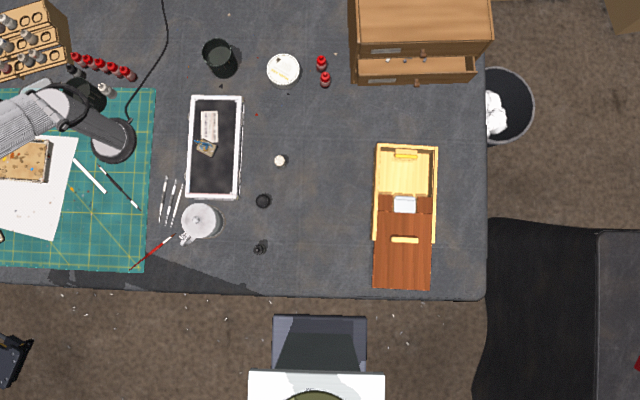

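View pics/side0.png

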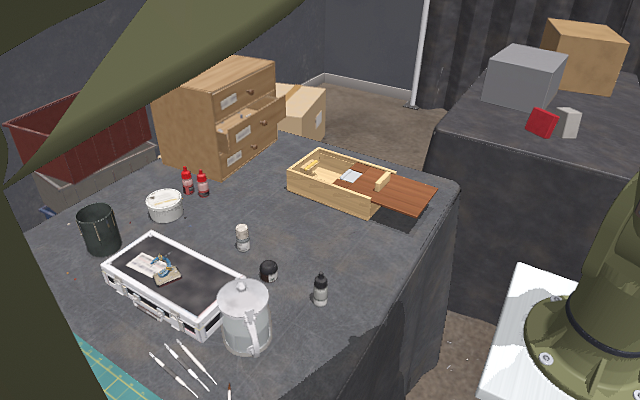

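Top view: squat pot at about (263,200), tall pot (280,160), dropper (259,249), lid bar (405,240), case far edge from (377,143) to (438,146). Side view: squat pot (269,270), bar (383,180), case at left centre.

Run:
```python
from h import *
T=cv2.imread("pics/top0.png");S=cv2.imread("pics/side0.png")
def blob(I,c,box,lo,hi,hsv=True):
    x0,y0,x1,y1=box;J=cv2.cvtColor(I,cv2.COLOR_BGR2HSV)[y0:y1,x0:x1]
    m=cv2.inRange(J,lo,hi);n,l,st,ce=cv2.connectedComponentsWithStats(m)
    k=1+np.argmax(st[1:,4]); L=l==k
    pts=np.argwhere(L)[:,::-1]+[x0,y0]
    return pts.mean(0),st[k],cv2.minAreaRect(pts.astype(np.float32)),pts
a=blob(T,0,(250,188,277,214),(0,0,0),(180,255,48)); b=blob(S,0,(255,255,282,286),(0,0,0),(180,255,48))
print(a[:3],b[:3])
for z in(0,.034):print("pot",z,plane("top",*a[0],z),plane("side",*b[0],z/2))
print("tri",tri(a[0],b[0]))
# bar
J=cv2.cvtColor(T,cv2.COLOR_BGR2HSV);print(J[240,405],J[225,385],J[180,385],J[170,405],J[200,376],J[260,400])
c=blob(T,0,(386,230,424,250),(18,60,150),(40,255,255));print(c[:3],cv2.boxPoints(c[2]))
J2=cv2.cvtColor(S,cv2.COLOR_BGR2HSV);print(J2[180,384],J2[185,400])
d=blob(S,0,(372,165,395,192),(15,40,140),(40,255,255));print(d[:3])
print("bar",plane("top",*c[0],.078),tri(c[0],d[0]))
for p in[(377,143),(438,146),(436,242),(374,240)]:print("case",p,plane("top",*p,.06))
for n,I,q in(("t",T,(365,130,445,300)),("s",S,(280,140,440,230))):
    x0,y0,x1,y1=q;cv2.imwrite(f"pics/c{n}.png",cv2.resize(I[y0:y1,x0:x1],None,fx=3.5 if n=="t" else 4,fy=3.5 if n=="t" else 4))
```

```text
(array([263.84615385, 200.59615385]), array([ 6,  6, 14, 14, 52], dtype=int32), ((262.7500305175781, 200.75003051757812), (12.020814895629883, 12.727920532226562), 45.0)) (array([264.89655172, 273.77011494]), array([ 5,  9, 17, 18, 87], dtype=int32), ((267.3231506347656, 273.0764465332031), (16.3882999420166, 16.32221794128418), 7.594643592834473))
pot 0 [0.54915676 0.13663882 0.        ] [0.55683942 0.1356661  0.        ]
pot 0.034 [0.54646051 0.13183854 0.034     ] [0.54573761 0.14897004 0.017     ]
tri (array([0.5513661 , 0.13766984, 0.00412933]), np.float64(0.005953501657031808))
[ 28  73 255] [ 10 168 158] [ 26  86 254] [ 28  70 254] [ 28  84 255] [ 11 167 180]
(array([404.59375, 239.5    ]), array([  6,   7,  26,   6, 128], dtype=int32), ((404.5380859375, 239.46701049804688), (25.22145652770996, 4.844799518585205), 4.085616588592529)) [[391.78683 240.98477]
 [392.132   236.15228]
 [417.28934 237.94925]
 [416.94418 242.78174]]
[ 17 101 179] [ 10 136 161]
(array([382.54581673, 177.43824701]), array([  0,   0,  23,  27, 251], dtype=int32), ((384.10772705078125, 176.86154174804688), (26.543434143066406, 21.333972930908203), 82.87498474121094))
bar [ 0.46613032 -0.18547339  0.078     ] (array([ 0.46623473, -0.18587087,  0.07552633]), np.float64(0.00022473395024860413))
case (377, 143) [ 0.6825926  -0.12335916  0.06      ]
case (438, 146) [ 0.68003585 -0.26289448  0.06      ]
case (436, 242) [ 0.46227829 -0.25935376  0.06      ]
case (374, 240) [ 0.46328699 -0.12038208  0.06      ]
```

View pics/ct.png

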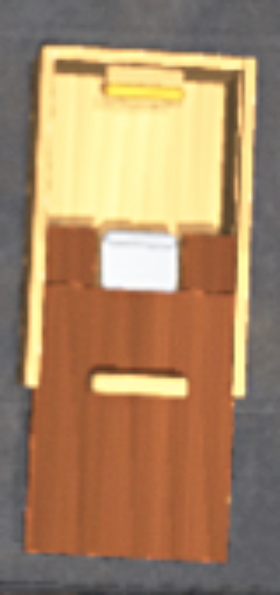

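View pics/cs.png

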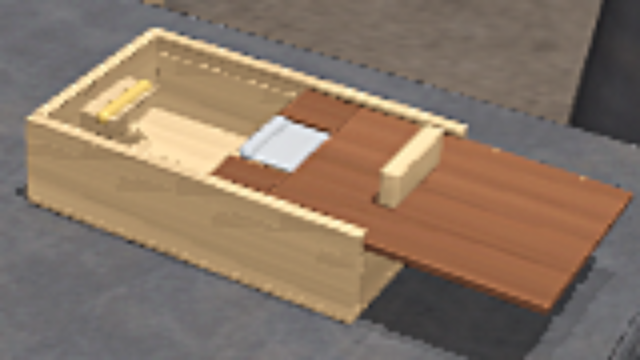

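The crops show the case's outer top corners at crop pixels (42,47), (256,59), (243,397) and (25,386). The bar is centred at (140,384), and the ridge and ledge are at (143,90) in the top crop. The squat pot needs a sharper measurement.

Run:
```python
from h import *
T=cv2.imread("pics/top0.png");S=cv2.imread("pics/side0.png")
a=cv2.resize(T[188:214,248:278],None,fx=12,fy=12,interpolation=cv2.INTER_NEAREST);b=cv2.resize(S[254:290,252:286],None,fx=12,fy=12,interpolation=cv2.INTER_NEAREST)
o=np.zeros((432,780,3),np.uint8);o[:312,:360]=a;o[:,370:778]=b
cv2.imwrite("pics/pots.png",cv2.convertScaleAbs(o,alpha=2.2))
c=[plane("top",365+x/3.5,130+y/3.5,.06) for x,y in[(42,47),(256,59),(243,397),(25,386)]]
c=np.array(c);print(c,c.mean(0));print([np.linalg.norm(c[i]-c[i-1]) for i in range(4)])
u=c[0]+c[1]-c[2]-c[3];print(np.degrees(np.arctan2(u[1],u[0])))
w=c[0]+c[3]-c[1]-c[2];print(np.degrees(np.arctan2(-w[0],w[1])))
b1,b2=plane("top",392,238.5,.078),plane("top",417.2,240.4,.078);print("bar",b1,b2,np.degrees(np.arctan2(-(b1-b2)[0],(b1-b2)[1])))
```

```text
[[ 0.68160226 -0.12337352  0.06      ]
 [ 0.67805987 -0.26322206  0.06      ]
 [ 0.45901576 -0.25584089  0.06      ]
 [ 0.46254543 -0.11625772  0.06      ]] [ 0.57030583 -0.18967355  0.06      ]
[np.float64(0.21917237588756486), np.float64(0.13989339789549354), np.float64(0.2191684304266615), np.float64(0.13962779358267455)]
-1.895253146123002
-1.4497748020049621
bar [ 0.46761597 -0.15777827  0.078     ] [ 0.4648482  -0.21325915  0.078     ] -2.85594666351862
```

View pics/pots.png

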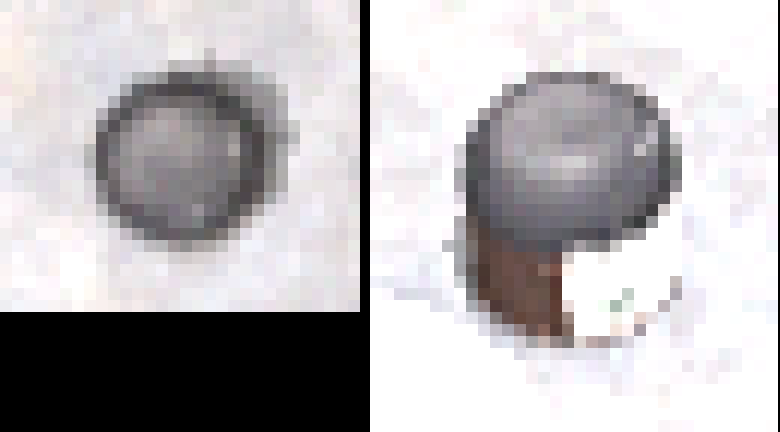

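Crop: in the top view the cap circle is centred at about (262.6,200.6). In the side view the pot silhouette is centred at (268.3,270.8), with its top at 259.3 and bottom at 282.3.

Run:
```python
from h import *
print("tri",tri((262.6,200.6),(268.3,270.8)))
for z in(.017,.03): print(plane("top",262.6,200.6,z),plane("side",268.3,270.8,.017))
# height: bottom rim nearest point & cap top far point in side view
print("tall",plane("top",280,160,.054),"dropper",plane("top",259,249,.05))
P=np.array([.548,.134,0])
for z in(0,.017,.034):
    a=np.linspace(0,6.28,60);c=P+np.c_[.0165*np.cos(a),.0165*np.sin(a),0*a+z];q=proj("side",c);t=proj("top",c);print(z,q.min(0),q.max(0),t.min(0),t.max(0))
s=ctrl.get_state();print(s["position"],tool([.548,.134,.15]))
c=np.array([.5705,-.1896,0]);th=np.radians(-1.9)
for x in (.035,.045):print("place",c+[x*np.cos(th),x*np.sin(th),0])
```

```text
tri (array([0.54747832, 0.13729508, 0.01406563]), np.float64(0.0011013452376173593))
[0.54771815 0.13716641 0.017     ] [0.54504898 0.13942165 0.017     ]
[0.54668836 0.1352942  0.03      ] [0.54504898 0.13942165 0.017     ]
tall [0.63851132 0.09593864 0.054     ] dropper [0.43576913 0.13631774 0.05      ]
0 [260.39913351 268.87025433] [278.00539575 281.38633721] [258.02686183 194.21124153] [271.8390679 208.030661 ]
0.017 [259.82155018 262.33564083] [277.65449711 274.79656901] [256.93558849 193.50639141] [270.97070421 207.54882729]
0.034 [259.23140047 255.63215501] [277.29614012 268.0289577 ] [255.80838766 192.77829312] [270.07367924 207.05103263]
[0.26062408 0.59489063 0.22154603] [-0.44813042 -0.30675701  0.07213317]
place [ 0.60548076 -0.19076043  0.        ]
place [ 0.61547526 -0.19109198  0.        ]
```

Run:
```python
from h import *
# white tray: near-right top corner top(238,198)/side(203,337 bottom?) ; mug lid knob
print("tray corner",tri((238,198),(245,281)),[plane("top",238,198,z) for z in(0,.06)],plane("top",243,96,.06))
print("mug top",tri((203,216),(243,291)),plane("top",200,222,.08))
print("mug right edge",[plane("top",222,222,z) for z in(0,.1)])
print(tool([.547,.136,.16]),tool([.547,.136,.006]))
```

```text
tray corner (array([0.55244926, 0.19332078, 0.03268017]), np.float64(0.0036711694463885604)) [array([0.55364242, 0.19881222, 0.        ]), array([0.54862824, 0.18679172, 0.06      ])] [0.78501335 0.18682352 0.06      ]
mug top (array([0.50377553, 0.25507049, 0.09175779]), np.float64(0.0017881720762584247)) [0.49157728 0.26492165 0.08      ]
mug right edge [array([0.4953171 , 0.23464653, 0.        ]), array([0.4925097 , 0.21120277, 0.1       ])]
[-0.44641296 -0.30534401  0.06213048] [-0.44639905 -0.30506963  0.21613023]
```

Units first: shifts go in shares of 0.6 m and turns go in shares of 60 degrees. So -0.446 m is -0.7433, -0.305 m is -0.5083.

Emit:
jog_arm(
  motion={"offsets": [[-0.7433, -0.5083, 0.1, 0, 0.57], [-0.7433, -0.5083, 0.1, 0, 0.57], [-0.7433, -0.5083, 0.1, 0, 0.57], [-0.7433, -0.5083, 0.1, 0, 0.57], [-0.7433, -0.5083, 0.1, 0, 0.57], [-0.7433, -0.5083, 0.1, 0, 0.57], [-0.7433, -0.5083, 0.1, 0, 0.57], [-0.7433, -0.5083, 0.1, 0, 0.57], [-0.7433, -0.5083, 0.1, 0, 0.57], [-0.7433, -0.5083, 0.1, 0, 0.57], [-0.7433, -0.5083, 0.1, 0, 0.57], [-0.7433, -0.5083, 0.1, 0, 0.57], [-0.7433, -0.5083, 0.1, 0, 0.57], [-0.7433, -0.5083, 0.1, 0, 0.57], [-0.7433, -0.5083, 0.1, 0, 0.57], [-0.7433, -0.5083, 0.1, 0, 0.57]]},
  squeeze=15,
)

```text
time: 1.7
position: [0.5465, 0.1386, 0.1627]
tool_rot: [0.64, 3.076, 0.001]
ft_force: [-0.4, 0.2, -0.7]
grip_width: 0.57
grip_force: 0.0
```

```bash
python3 -c "
from h import *
print(tool([.547,.136,.006]),R.from_rotvec(ctrl.get_state()['tool_rot']).as_matrix().round(3)[:,1]); snap('top','t1'); snap('side','s1')"
```

```text
[-0.00151191 -0.0022471   0.15668665] [0.399 0.917 0.   ]
```

To row units: 0.1 m is 0.1667, 0.08 m is 0.1333.

Emit:
jog_arm(
  motion={"offsets": [[0, 0, 0.0667, 0, 0.57], [0, 0, 0.1333, 0, 0.57], [0, 0, 0.1667, 0, 0.57], [0, 0, 0.1667, 0, 0.57]]},
)

```text
time: 2.2
position: [0.5441, 0.1367, 0.0593]
tool_rot: [-0.642, -3.07, 0.006]
ft_force: [-0.6, -0.7, -0.2]
grip_width: 0.571
grip_force: 0.0
```

```bash
python3 -c "
from h import *
print(tool([.547,.136,.006]))
b=snap('side','s2'); cv2.imwrite('pics/s2c.png',cv2.resize(b[200:310,200:340,::-1],None,fx=5,fy=5))"
```

```text
[-0.00320454  0.00075591  0.05328477]
```

View pics/s2c.png

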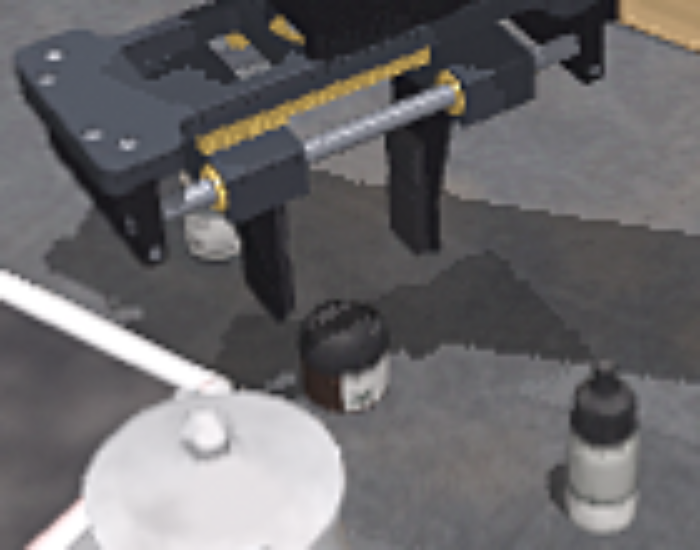

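The side crop shows the squat pot at crop (345,355), with the open fingers straddling above it at (290,315) and (430,245). The dropper and mug are clear.

To row units: 0.054 m is 0.09, 0.03 m is 0.05.

Emit:
jog_arm(
  motion={"offsets": [[-0.0033, 0, 0.05, 0, 0.57], [-0.0033, 0, 0.09, 0, 0.57], [-0.0033, 0, 0.09, 0, 0.57], [-0.0033, 0, 0.09, 0, 0.3], [-0.0033, 0, 0.09, 0, 0.3], [-0.0033, 0, 0.09, 0, 0.3], [-0.0033, 0, 0.09, 0, 0.3], [-0.0033, 0, 0.09, 0, 0.3]]},
  squeeze=20,
)

```text
time: 3.05
position: [0.5501, 0.1367, 0.0103]
tool_rot: [0.643, 3.073, 0.003]
ft_force: [-0.9, 0.3, 5.8]
grip_width: 0.359
grip_force: 20.0
```

```bash
python3 -c "
from h import *
print(tool([.547,.136,.006]))"
```

```text
[ 0.00258795 -0.00192202  0.00433123]
```

To row units: -0.16 m is -0.2667, -0.13 m is -0.2167.

Emit:
jog_arm(
  motion={"offsets": [[0, 0, -0.05, 0, 0.3], [0, 0, -0.1333, 0, 0.3], [0, 0, -0.2167, 0, 0.3], [0, 0, -0.2667, 0, 0.3], [0, 0, -0.2667, 0, 0.3], [0, 0, -0.2667, 0, 0.3]]},
)

```text
time: 3.65
position: [0.5489, 0.1364, 0.1692]
tool_rot: [0.643, 3.074, 0.002]
ft_force: [0.2, 0.4, -1.1]
grip_width: 0.361
grip_force: 20.0
```

```bash
python3 -c "
from h import *
b=snap('side','s3'); cv2.imwrite('pics/s3c.png',cv2.resize(b[120:310,170:370,::-1],None,fx=3,fy=3))
s=ctrl.get_state();c=np.array([.5705,-.1896,0]);th=np.radians(-1.9);P=c+[.037*np.cos(th),.037*np.sin(th),.15]
print(P,tool(P),s['position'],s['tool_rot'],s['ft_force'],s['joint_positions'])"
```

```text
[ 0.60747966 -0.19082674  0.15      ] [-0.1856124  -0.27567464  0.0177235 ] [0.54806169 0.13615676 0.16771688] [-6.43506801e-01 -3.07370286e+00  8.31882525e-04] [ 0.10957504  0.78487127 -1.13386895] [-0.55711504  0.17530672  0.29818947  1.75008464 -0.0545778   1.2256212
  0.91335772]
```

View pics/s3c.png

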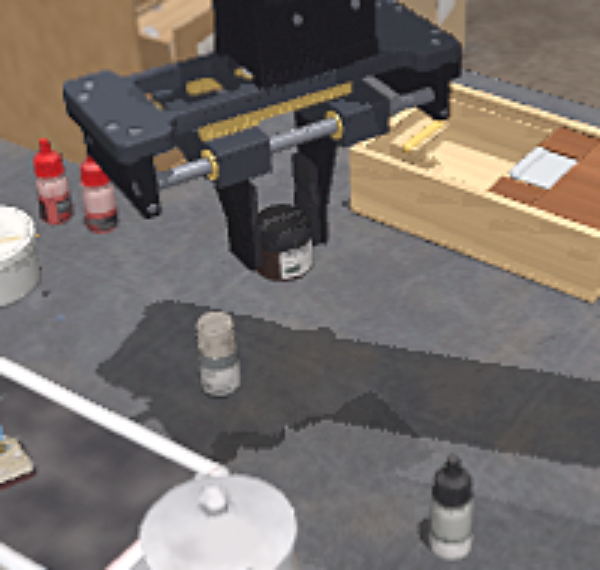

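Pot is held upright between the fingers at crop (287,240); the neighbours are undisturbed. I'll carry it over the case.

To row units: -0.275 m is -0.4583, -0.185 m is -0.3083, -0.379 rad is -0.3619.

Emit:
jog_arm(
  motion={"offsets": [[-0.3083, -0.4583, 0.03, -0.3619, 0.3], [-0.3083, -0.4583, 0.03, -0.3619, 0.3], [-0.3083, -0.4583, 0.03, -0.3619, 0.3], [-0.3083, -0.4583, 0.03, -0.3619, 0.3], [-0.3083, -0.4583, 0.03, -0.3619, 0.3], [-0.3083, -0.4583, 0.03, -0.3619, 0.3], [-0.3083, -0.4583, 0.03, -0.3619, 0.3], [-0.3083, -0.4583, 0.03, -0.3619, 0.3], [-0.3083, -0.4583, 0.03, -0.3619, 0.3], [-0.3083, -0.4583, 0.03, -0.3619, 0.3], [-0.3083, -0.4583, 0.03, -0.3619, 0.3]]},
)

```text
time: 4.8
position: [0.608, -0.1875, 0.1498]
tool_rot: [-0.049, -3.14, -0.002]
ft_force: [-0.3, 1.4, -0.9]
grip_width: 0.362
grip_force: 20.0
```

```bash
python3 -c "
from h import *
s=ctrl.get_state();print(tool([.6075,-.1908,.0145]),R.from_rotvec(s['tool_rot']).as_matrix().round(3)[:,1],s['grip_width'])"
```

```text
[ 0.00021393 -0.00350248  0.13533813] [0.031 1.    0.001] 0.3616648092301821
```

To row units: 0.135 m is 0.225, 0.133 m is 0.2217.

Emit:
jog_arm(
  motion={"offsets": [[0, -0.0017, 0.0667, 0, 0.3], [0, -0.0017, 0.1333, 0, 0.3], [0, -0.0017, 0.1833, 0, 0.3], [0, -0.0017, 0.2083, 0, 0.3], [0, -0.0017, 0.2217, 0, 0.3], [0, -0.0017, 0.225, 0, 0.3], [0, -0.0017, 0.225, 0, 0.3]]},
)

```text
time: 5.5
position: [0.6091, -0.1908, 0.0168]
tool_rot: [0.052, 3.139, -0.001]
ft_force: [-0.4, 0.6, -0.7]
grip_width: 0.363
grip_force: 20.0
```

```bash
python3 -c "
from h import *
b=snap('side','s4');t=snap('top','t4');o=np.zeros((480,790,3),np.uint8)
o[:,:480]=cv2.resize(b[110:230,270:390],(480,480))[:,:,::-1];o[:,490:]=cv2.resize(t[120:264,360:450],(300,480))[:,:,::-1];cv2.imwrite('pics/c4.png',o)"
```

```text
(no output)
```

View pics/c4.png

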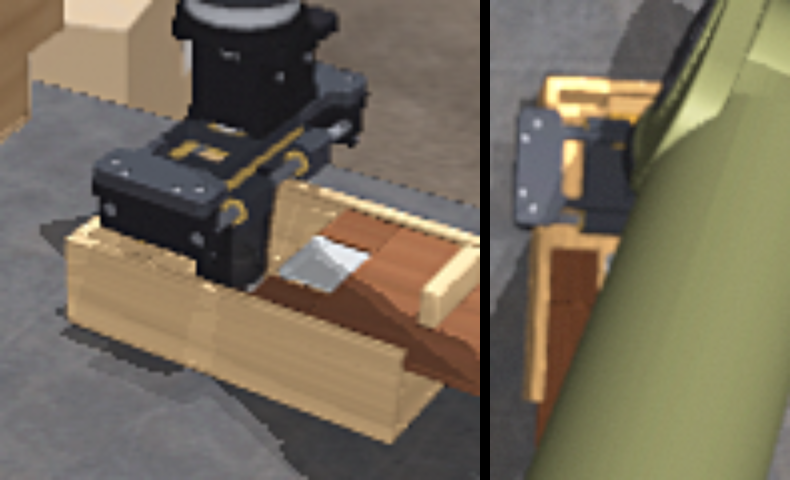

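The gripper is in the opening clear of the lid, with no contact force yet. I'll lower gently to feel the floor.

To row units: 0.0015 m is 0.0025, 0.001 m is 0.0017.

Emit:
jog_arm(
  motion={"offsets": [[0, 0, 0.0017, 0, 0.3], [0, 0, 0.0025, 0, 0.3], [0, 0, 0.0025, 0, 0.3]]},
)

```text
time: 5.9
position: [0.609, -0.1911, 0.0161]
tool_rot: [0.053, 3.139, 0.0]
ft_force: [-1.4, 1.4, 6.2]
grip_width: 0.368
grip_force: 20.0
```

Floor felt (about 7 N). Release and retreat.

To row units: -0.14 m is -0.2333, -0.1 m is -0.1667.

Emit:
jog_arm(
  motion={"offsets": [[0, 0, 0.0008, 0, 0.36], [0, 0, 0.0008, 0, 0.42], [0, 0, 0.0008, 0, 0.5], [0, 0, 0.0008, 0, 0.58], [0, 0, 0.0008, 0, 0.6], [0, 0, 0.0008, 0, 0.6], [0, 0, -0.0333, 0, 0.6], [0, 0, -0.1, 0, 0.6], [0, 0, -0.1667, 0, 0.6], [0, 0, -0.2333, 0, 0.6], [-0.0833, 0, -0.2333, 0, 0.6], [-0.0833, 0, -0.2333, 0, 0.6]]},
)

```text
time: 7.1
position: [0.6629, -0.1906, 0.1534]
tool_rot: [0.047, 3.138, -0.001]
ft_force: [-0.3, 1.4, -0.8]
grip_width: 0.601
grip_force: 0.0
```

Emit:
jog_arm(
  motion={"offsets": [[0.3333, 0.0833, 0, 0, 0.3], [0.3333, 0.0833, 0, 0, 0.3], [0.3333, 0.0833, 0, 0, 0.3], [0.3333, 0.0833, 0, 0, 0.3], [0.3333, 0.0833, 0, 0, 0.3], [0.3333, 0.0833, 0, 0, 0.3]]},
)

```text
time: 7.7
position: [0.4588, -0.1352, 0.1542]
tool_rot: [0.052, 3.14, 0.002]
ft_force: [0.7, -0.1, 0.3]
grip_width: 0.31
grip_force: 0.0
```

```bash
python3 -c "
from h import *
b=snap('side','s5');t=snap('top','t5');o=np.zeros((480,790,3),np.uint8)
o[:,:480]=cv2.resize(b[110:230,270:390],(480,480))[:,:,::-1];o[:,490:]=cv2.resize(t[120:264,360:450],(300,480))[:,:,::-1];cv2.imwrite('pics/c5.png',o)
s=ctrl.get_state();print(s['position'],s['joint_positions'])"
```

```text
[ 0.46112979 -0.13603165  0.15471017] [-0.22933937 -0.00660551  0.46278315  1.96415066  0.00305989  1.18111716
  1.76939128]
```

View pics/c5.png

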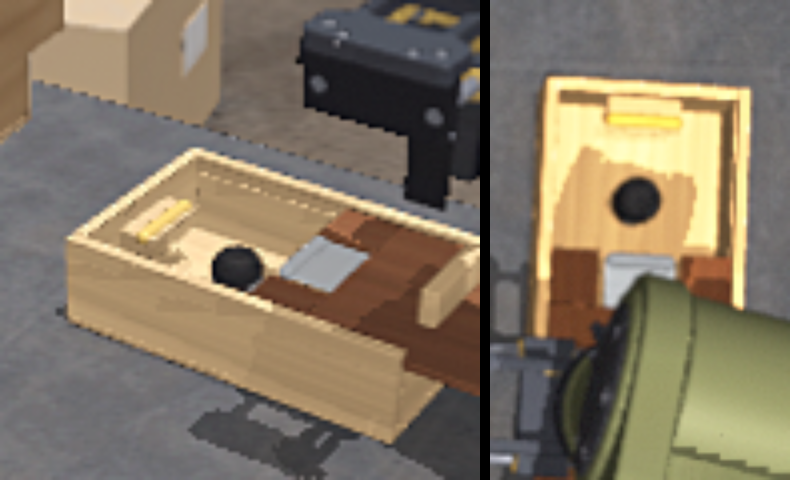

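The pot stands upright in the case just off the lid's edge, and the ledge and ridge are clear. Next I go behind the bar and push its near face with shut fingers.

To row units: 0.07 m is 0.1167, 0.06 m is 0.1.

```bash
python3 -c "
from h import *
print(tool([.432,-.185,.061]))"
```

```text
[ 0.02767175 -0.04989088  0.09366544]
```

Emit:
jog_arm(
  motion={"offsets": [[0.05, -0.0817, 0, 0, 0], [0.05, -0.0817, 0, 0, 0], [0.05, -0.0817, 0, 0, 0], [0.05, -0.0817, 0, 0, 0], [0.05, -0.0817, 0, 0, 0], [0.05, -0.0817, 0.05, 0, 0], [0.05, -0.0817, 0.1, 0, 0], [0.05, -0.0817, 0.1167, 0, 0], [0.05, -0.0817, 0.1167, 0, 0]]},
)

```text
time: 8.7
position: [0.4273, -0.1828, 0.0828]
tool_rot: [-0.051, -3.138, -0.0]
ft_force: [-0.2, -0.6, 0.4]
grip_width: 0.011
grip_force: 0.0
```

```bash
python3 -c "
from h import *
print(tool([.432,-.185,.061]));print(ctrl.get_state()['ft_force'])"
```

```text
[-0.00485368 -0.00201948  0.02177294]
[-0.19068288 -0.5679437   0.43438346]
```

To row units: -0.05 m is -0.0833, 0.021 m is 0.035.

Emit:
jog_arm(
  motion={"offsets": [[0, -0.0017, 0.02, 0, 0], [0, -0.0017, 0.035, 0, 0], [0, -0.0017, 0.035, 0, 0], [-0.0167, -0.0017, 0.035, 0, 0], [-0.0333, -0.0017, 0.035, 0, 0], [-0.05, -0.0017, 0.035, 0, 0], [-0.0667, -0.0017, 0.035, 0, 0], [-0.0833, -0.0017, 0.035, 0, 0], [-0.0833, -0.0017, 0.035, 0, 0]]},
)

```text
time: 9.6
position: [0.4799, -0.1864, 0.0631]
tool_rot: [0.052, 3.14, -0.001]
ft_force: [0.3, -0.2, -1.3]
grip_width: 0.008
grip_force: 0.0
```

```bash
python3 -c "
from h import *
b=snap('side','s6');t=snap('top','t6');o=np.zeros((480,790,3),np.uint8)
o[:,:480]=cv2.resize(b[110:230,300:420],(480,480))[:,:,::-1];o[:,490:]=cv2.resize(t[120:264,360:450],(300,480))[:,:,::-1];cv2.imwrite('pics/c6.png',o)"
```

```text
(no output)
```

View pics/c6.png

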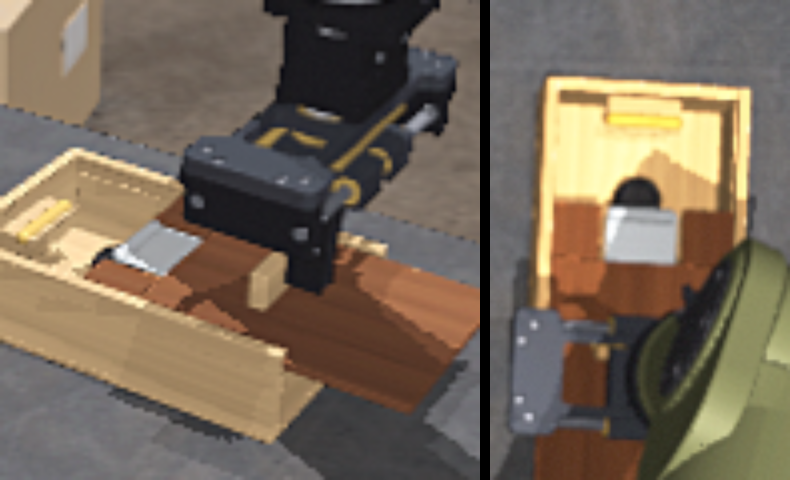

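The fingers are pushing the bar and the lid's front edge now covers half the pot without touching it. Continue.

To row units: -0.055 m is -0.0917, -0.05 m is -0.0833.

Emit:
jog_arm(
  motion={"offsets": [[-0.0167, 0, 0, 0, 0], [-0.0333, 0, 0, 0, 0], [-0.05, 0, 0, 0, 0], [-0.0667, 0, 0, 0, 0], [-0.0833, 0, 0, 0, 0], [-0.0917, 0, 0, 0, 0]]},
)

```text
time: 10.3
position: [0.5343, -0.1882, 0.0629]
tool_rot: [0.052, 3.141, -0.0]
ft_force: [-1.6, -0.4, -1.2]
grip_width: 0.004
grip_force: 0.9
```

Emit:
jog_arm(
  motion={"offsets": [[-0.0083, 0, 0, 0, 0], [-0.0133, 0, 0, 0, 0], [-0.0183, 0, 0, 0, 0], [-0.0183, 0, 0, 0, 0]]},
)

```text
time: 10.7
position: [0.5415, -0.1884, 0.0629]
tool_rot: [-0.054, -3.136, -0.003]
ft_force: [-7.9, 1.3, 5.9]
grip_width: 0.005
grip_force: 4.1
```

To row units: -0.006 m is -0.01, -0.004 m is -0.0067.

Emit:
jog_arm(
  motion={"offsets": [[-0.0033, 0, 0, 0, 0], [-0.0067, 0, 0, 0, 0], [-0.01, 0, 0, 0, 0], [-0.01, 0, 0, 0, 0]]},
)

```text
time: 11.1
position: [0.5483, -0.1886, 0.0629]
tool_rot: [-0.054, -3.138, -0.002]
ft_force: [-5.3, 0.4, 2.4]
grip_width: 0.01
grip_force: 2.7
```

Emit:
jog_arm(
  motion={"offsets": [[-0.0033, 0, 0, 0, 0], [-0.0067, 0, 0, 0, 0], [-0.0067, 0, 0, 0, 0]]},
)

```text
time: 11.4
position: [0.5547, -0.1888, 0.0632]
tool_rot: [0.053, 3.14, 0.0]
ft_force: [-0.3, 0.4, -1.4]
grip_width: 0.008
grip_force: 0.5
```

The force climbed to about 8 N and then dropped to zero, so the tongue has snapped. Back off and check.

To row units: 0.3 m is 0.5, 0.25 m is 0.4167.

Emit:
jog_arm(
  motion={"offsets": [[0.0333, 0, 0, 0, 0], [0.0333, 0, -0.05, 0, 0], [0.0333, 0, -0.1333, 0, 0], [0.05, 0, -0.2, 0, 0], [0.1, 0.1667, -0.2333, 0, 0], [0.1, 0.3333, -0.2333, 0, 0], [0.1, 0.4167, -0.2333, 0, 0], [0.1, 0.5, -0.2333, 0, 0], [0.1, 0.5, -0.2333, 0, 0], [0.1, 0.5, -0.2333, 0, 0], [0.1, 0.5, -0.2333, 0, 0]]},
)

```text
time: 12.5
position: [0.504, 0.122, 0.2039]
tool_rot: [0.035, 3.139, 0.008]
ft_force: [-0.2, 0.0, -0.7]
grip_width: 0.005
grip_force: 0.0
```

Run:
```python
from h import *
b=snap('side','s7');t=snap('top','t7');o=np.zeros((480,790,3),np.uint8)
o[:,:480]=cv2.resize(b[110:230,280:400],(480,480))[:,:,::-1];o[:,490:]=cv2.resize(t[120:264,360:450],(300,480))[:,:,::-1];cv2.imwrite('pics/c7.png',o)
J=cv2.cvtColor(t[180:212,390:420],cv2.COLOR_RGB2HSV);m=cv2.inRange(J,(18,40,150),(40,255,255));p=np.argwhere(m)[:,::-1].mean(0)+[390,180]
q=plane("top",*p,.078);c=np.array([.5705,-.1896,.078]);th=np.radians(-1.9);print(p,q,"lid",-(q-c)@[np.cos(th),np.sin(th),0],ctrl.get_state()["time"])
```

```text
[406.49659864 191.87755102] [ 0.57096537 -0.18832569  0.078     ] lid -0.0004228609762372577 12.6
```

View pics/c7.png

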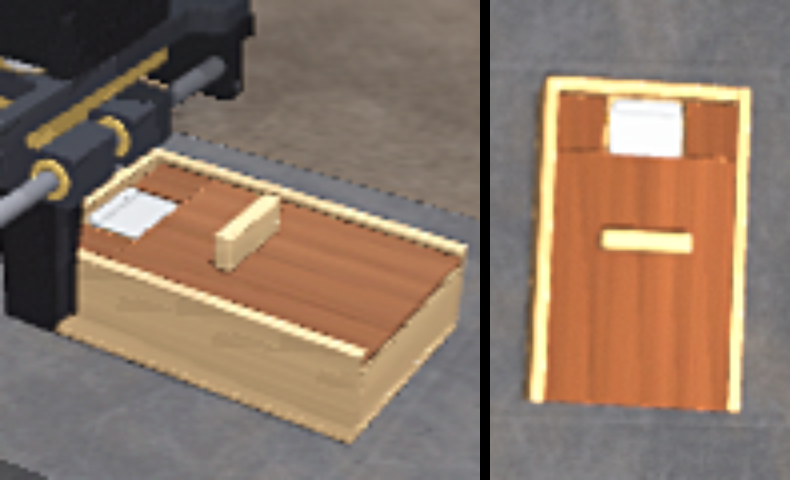

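The lid is flush at both ends with its value at about 0, and the robot is clear.

```bash
python3 -c "
from bench import ctrl, get_image, camera_model
print(ctrl.close_job())"
```

```text
the job is handed in; nothing more can be done
None
```

The squat pot is standing in the case and the lid is snapped fully shut (measured lid value about 0); the robot is clear and the job was handed in at about 12.6 s.

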